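# Wedge up the drive unit's front feet and hold

### The arm

A 6-joint arm with a two-finger parallel gripper is mounted at the origin on the work surface. World frame = base frame: x ahead of the robot, y to its left, z up, the work surface at z = 0. Lengths are in m, angles in rad, forces in N, time in s.
With the tool pointing down it reaches from about 0.375 to 0.825 m from the base axis. Payload 5.5 kg.
Tool frame: the origin (TCP) lies on the centre line of the jaws, within the pads' length; the fingertips stand ahead of it and the grasp point (between the pads) lies 11 mm behind it (tips_ahead is the z of the fingertips in the tool frame, in m); z points along the fingers, y is the direction in which the jaws open and shut (so a half turn about z gives the same grasp; the last joint's range is limited). The gripper opens to 85 mm and grips with 20 to 120 N. Pads are 22 mm wide; open, the fingers measure 114 mm over their backs; the gripper's body (76 mm by 85 mm) begins 54 mm behind the grasp point. The pads swing forward as they close: fully open they stand 13 mm farther back than shut.
Start: joints at [1.114, 0.314, -0.047, 1.21, 0, 1.571], TCP at [0.265, 0.538, 0.239] pointing down, gripper open.
Joint ranges: [-2.67, 2.67], [-0.69, 1.73], [-1.03, 1.25], [-2.08, 2.16], [-1.42, 1.45], [-3.14, 3.14]. Speed limits (rad/s): [2.39, 2.39, 3.01, 3.14, 3.14, 3.14].

### API

Orientations are given as a 3x3 rotation matrix whose columns are the frame's x, y, z axes.
In Python, from cell import get_state, grab_frame, sign_off, tips_ahead gives the robot as it stands. The module is installed in compiled form; this text tells all that it offers.
- The arm moves only by the shell command python3 -m crank 'ROWS' [OPENING] [FORCE]. ROWS is text: rows parted by semicolons, each of 6 numbers parted by spaces: the shift along the world's x, y, z in cm, then the turn, a rotation vector about the world's x, y, z in degrees. A call has 1 to 20 rows; each row shifts and turns the commanded pose from where the row before left it; what a row does not reach is not made up. A row lasts 1/10 s, in which the tool goes at most 50 mm and 8.59 degrees, less where a joint would pass 70% of its speed; a pose out of reach is approached as far as the arm can. A call is refused whole if a number of a shift passes 5 or a number of a turn 8.59, either way. A call with a gripper value outside its range is refused whole. OPENING is the closure, from 0 (fully open) to 1 (shut), set as the call begins (- or left out, the last holds). The fingers move at their own pace and stop on an object; FORCE is the grip in N (left out, the last holds). Time passes only in rows, so rows that do not move let the fingers close. It gives the time, the measured TCP pose, the force and the opening at its end, in the units of the state.
- get_state(): the state, without advancing time (a new reading comes with each control period).
- grab_frame(name): name is "scene" or "side" or "wrist"; returns a dict with "image" (384x512x3 uint8, blue, green, red), "z_map" (384x512 float32, m along the optical axis (not along the pixel's ray), 0 where there is no reading), "mtx" (3x3 intrinsics, pixels), "k1" (the pictures are not rectified: a ray, as slopes to the right and down, at radius r is drawn at 1 + k1 r^2 times it, then the intrinsics apply), "extrinsics" (4x4, takes a point from camera to world coordinates). Camera axes: x right, y up, looking along -z (the intrinsics and any distortion apply to the point x, -y, -z); pixel columns grow to the right and rows downward; lengths in m; the calibration is good to about 2 mm. A picture is of the moment at which its call begins.
- sign_off(): hands the job in, once; it reports no verdict.
The state is a dict: "time": time; "joint_pos": joint angles; "joint_velocities": joint speeds; "joint_torque": joint torques, N m; "eef_pos": TCP position; "tool_rot": TCP orientation; "wrist_force": force on the tool from outside, world axes, zero at the start; "ft_torque": the same for the moment, N m; "opening": opening from 0.0 (shut) to 1.0 (fully open).
Only numpy, scipy, OpenCV 4.12 (cv2) and the standard library are available. Lean on these libraries where they do the work, as an engineer would, in place of code of your own. Each camera call takes 0.05 s, during which the arm holds its last target. There are 200 camera calls.

### The job

Take the yellow wedge, set it on the aluminium plate in front of the black drive unit and push its thin end in squarely under the middle of the unit's front edge until the two front feet are just off the plate, about 4 mm clear (never more than 10 mm), so that new foot pads can be slipped under. Finish while holding the wedge there in the gripper, lying flat on the plate and carrying the unit; do not lift or press the unit with the robot itself, and leave everything else on the desk and the case on top of the unit where they are.

Things in the scene. Friction and masses are not known exactly. Their poses are not given: they have to be found in the camera images.
- base: Fixed aluminium plate, 360 x 240 x 8 mm thick, flat on the desk. Origin: on the desk, straight below the middle of the drive unit's front edge. x points to the back of the unit (the way the wedge is pushed), z up. The plate runs from x = -150 to +210 mm and y = -120 to +120 mm in this frame; its top is at z = 8 mm. Bare in front of the unit.
- drive (a joint): Tilt of the black drive unit about its rear hinge, rad: 0 = down, front feet on the plate; grows as the front rises. The hinge is 170 mm behind the front edge, so the front rises 1.7 mm per 0.01 rad (4 mm at 0.0235). It falls back by its own weight (3 to 7 N at the front edge).
- drive_lip (a point): Middle of the drive unit's lower front edge (grey rounded bar, radius 4 mm, 180 mm long), at the level of its underside, 8 mm above the plate while down. The unit is 170 mm deep, 180 mm wide, its top 78 mm above the desk. Below it are only two front feet, 20 mm dia, centred 73 mm either side of the middle and 25 mm behind the edge. x points to the back.
- wedge_grip (a point): Centre of the grip block of the loose yellow wedge (about 120 g), 20 mm above the wedge's flat underside. Block: 30 mm long (x), 36 mm wide (y, grasp across this), 40 mm high, dark lines on its sides. x points to the thin tip, z up. The wedge starts left or right of the plate, tip pointing away from the robot, yaw up to 0.7 rad.
- wedge_tip (a point): Middle of the wedge's thin end, on its underside, 105 mm ahead (x) of the grip centre; the end face is 4 mm high. Axes as for the grip. The wedge is 120 x 36 mm over all; from the block a flat ramp 90 mm long falls evenly from 22 mm high to 4 mm at the tip (1 mm in 5). It first meets the unit's edge about 20 mm behind the tip.
- wedge_band (a point): Middle of the red band across the wedge's ramp, on its surface, 12 mm above the underside, 40 mm behind the tip and 65 mm ahead of the grip centre. The band covers 30 to 50 mm behind the tip: with the unit's front edge over it the front feet are 2 to 6 mm clear.
- spacer: Plain wooden spacer block, 110 x 40 x 20 mm, loose; not needed (it lies on the other side of the plate from the wedge). Origin: centre of its underside.
- mouse: Black computer mouse, 100 x 58 x 33 mm, on a fixed grey-blue pad; leave alone. Origin: centre of its underside.
- tape: Grey tape dispenser, 130 x 50 x 76 mm high; leave alone. Origin: centre of its underside.
- jar: Amber jar with white cap, 56 mm dia, 75 mm high; leave alone. Origin: centre of its underside.
- mug: Blue mug, 80 mm dia, 90 mm high; leave alone. Origin: centre of its underside.
- slides: White and pale green slide case, 100 x 85 x 22 mm, lying loose on top of the drive unit (it rises with the unit); leave alone. Origin: centre of its underside.
Things that resemble listed ones, but are neither listed nor needed, are in the scene too. Of the things shaped like the part that bears wedge_grip, the yellow one is meant.

How it is judged:
On the way, in this order (a step that is already met when the one before it is completed fails the run):
1. the wedge lies on the plate with its thin end under the middle of the unit's front edge, the unit still down (y of wedge_tip in the frame of base between -0.03 and 0.03 m and z of wedge_tip in the frame of base below 0.013 m and angle between the x axis of wedge_tip and the x axis of base, either way round below 0.2 rad and angle between wedge_tip's own z axis and vertical below 0.1 rad and x of wedge_tip in the frame of base above 0.004 m and value of joint drive below 0.006 rad), for 0.05 s.
2. pushed on, the wedge lifts the front feet just off the plate (value of joint drive above 0.01 rad and contact force between wedge and drive above 0.5 N and contact force between the fingers and wedge above 1 N), for 0.2 s.
At the end, for the whole second after the job is handed in: Front edge raised 1.7 to 7.1 mm (tilt 0.010 to 0.042), carried by the wedge alone (>1 N; robot <0.3 N on the unit). Wedge flat on the plate (0.1 rad, tip <5 mm up), square within 0.2 rad, tip within 30 mm of the middle and 22 mm or more in, still held by the fingers (>2 N), at rest (y of wedge_tip in the frame of base between -0.03 and 0.03 m and z of wedge_tip in the frame of base below 0.013 m and angle between the x axis of wedge_tip and the x axis of base, either way round below 0.2 rad and angle between wedge_tip's own z axis and vertical below 0.1 rad and value of joint drive between 0.01 and 0.042 rad and x of wedge_tip in the frame of base above 0.022 m and contact force between wedge and drive above 1 N and contact force between the fingers and wedge above 2 N and contact force between each of the fingers, the arm and drive below 0.3 N and velocity of joint drive between -0.02 and 0.02 rad/s and linear speed of wedge below 0.01 m/s); the arm keeps its last pose, push and grip.
It fails at once if the unit's front is raised more than 10 mm (value of joint drive above 0.06 rad).
It fails at once if the robot itself lifts or presses the drive unit (contact force between any of the fingers, the arm and drive above 4 N).
It fails at once if the wooden spacer, mouse, tape dispenser, jar, mug or the slide case on the unit is shifted more than 25 mm (distance of any of spacer, mouse, tape, jar, mug, slides from where it was at the start of the episode above 0.025 m).
It also fails if it takes over 42 s, if anything falls off the work surface, if the arm or the gripper's body presses on something with over 40 N, if the wrist force passes 120 N, or if a joint passes its speed limit or range.

## Working session

There is one attempt and no reset: what is moved stays moved. The work goes in short steps, Python scripts to look and compute and a shell command to move; the robot and the scene stay as the last step left them, time stands still between calls to the robot, and variables do not carry over. Pictures are saved under pics/ and viewed, about 8 in all and at most 12, crops included, and the job is handed in when it is done.

```bash
mkdir -p pics; cat > h.py <<'E'
import numpy as np, cv2
from cell import get_state, grab_frame, sign_off, tips_ahead
def pts(f,uv,zmap=False,plane=None):
    """pixels -> world points by depth map or ray on plane z"""
    K=f["mtx"];uv=np.asarray(uv,float).reshape(-1,2)
    n0=(uv-[K[0,2],K[1,2]])/[K[0,0],K[1,1]];n=n0.copy()
    for _ in range(20): n=n0/(1+f["k1"]*(n**2).sum(1,keepdims=True))
    d=np.c_[n[:,0],-n[:,1],-np.ones(len(n))]
    T=f["extrinsics"]
    if plane is None:
        z=f["z_map"][uv[:,1].round().astype(int),uv[:,0].round().astype(int)]
        return (d*z[:,None])@T[:3,:3].T+T[:3,3]
    w=d@T[:3,:3].T
    return T[:3,3]+w*((plane-T[2,3])/w[:,2:3])
E
python3 - <<'E'
from h import *
import pickle
fs={n:grab_frame(n) for n in("scene","side")}
pickle.dump(fs,open("f0.pkl","wb"))
for n,f in fs.items():
    cv2.imwrite(f"pics/{n}0.png",f["image"]); print(n,f["mtx"].round(1).tolist(),f["k1"],f["extrinsics"].round(3).tolist())
s=get_state();print(s["eef_pos"],s["tool_rot"].round(3) if hasattr(s["tool_rot"],'round') else s["tool_rot"],s["wrist_force"],s["time"],s["opening"],tips_ahead)
E
```

```text
scene [[438.2, 0.0, 257.5], [0.0, 438.2, 195.9], [0.0, 0.0, 1.0]] -0.1105749763009151 [[-0.722, -0.385, 0.575, 1.274], [0.692, -0.397, 0.603, 0.735], [-0.004, 0.833, 0.553, 0.788], [0.0, 0.0, 0.0, 1.0]]
side [[369.7, 0.0, 256.4], [0.0, 369.7, 190.4], [0.0, 0.0, 1.0]] 0.0019521193548235293 [[0.915, 0.296, -0.274, 0.156], [-0.403, 0.644, -0.65, -0.877], [-0.016, 0.705, 0.709, 0.975], [0.0, 0.0, 0.0, 1.0]]
[0.26442687 0.53801111 0.2385203 ] [[-0.897  0.441 -0.001]
 [ 0.441  0.897 -0.001]
 [-0.    -0.002 -1.   ]] [-0.75906377  0.3233983  -0.50142648] 0.1 0.9983540472196313 0.008
```

View pics/scene0.png

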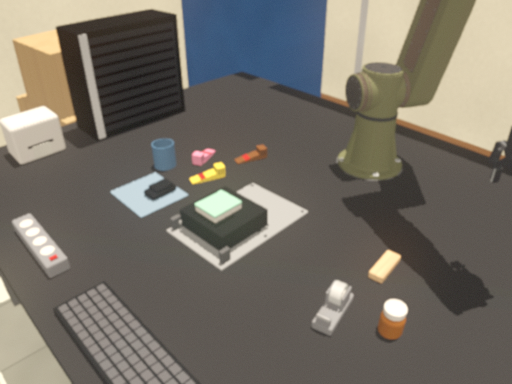

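View pics/side0.png

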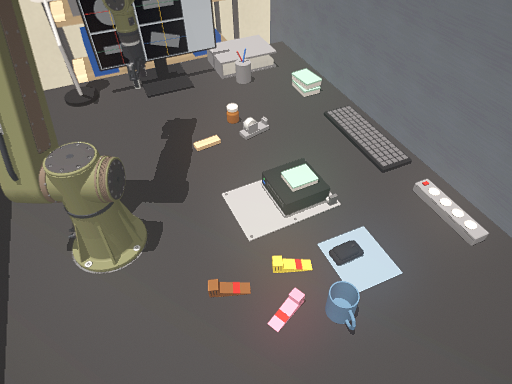

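Both views show the yellow wedge on the right of the plate: block at side (278,265), tip at (312,265). The plate and drive are at (285,200), with the drive front facing the robot. Next I measure them.

```bash
python3 - <<'E'
from h import *
import pickle
fs=pickle.load(open("f0.pkl","rb"))
vv,uu=np.mgrid[0:384,0:512]; uv=np.c_[uu.ravel(),vv.ravel()]
def rect(P):
    r=cv2.minAreaRect((P[:,:2]*1000).astype(np.float32)); return np.round(cv2.boxPoints(r),1).tolist(), np.round(r[1],1), round(r[2],2)
for n,f in fs.items():
    P=pts(f,uv).reshape(384,512,3); hsv=cv2.cvtColor(f["image"],cv2.COLOR_BGR2HSV); H,S,V=cv2.split(hsv)
    near=(f["z_map"]>0)&(P[...,0]>.3)&(P[...,0]<.9)&(abs(P[...,1])<.5)
    y=near&(H>22)&(H<35)&(S>150)&(V>90)&(P[...,2]<.1)
    k,l,st,c=cv2.connectedComponentsWithStats(y.astype(np.uint8))
    for i in range(1,k):
        if st[i,4]>20: print(n,"yel",st[i],P[l==i].mean(0).round(4),"zmax",np.percentile(P[l==i][:,2],95).round(4))
    Y=P[y]; print(" yrect",rect(Y)); b=Y[Y[:,2]>.034]; print(" blocktop",len(b),b.mean(0).round(4) if len(b) else '')
    q=cv2.erode((near&(S<60)&(V>110)&(abs(P[...,2]-.008)<.008)).astype(np.uint8),np.ones((2,2)))
    k,l,st,c=cv2.connectedComponentsWithStats(q); i=1+st[1:,4].argmax()
    print(" plate",st[i],rect(P[l==i]),"z",np.median(P[l==i][:,2]))
    t=near&(abs(P[...,2]-.078)<.006); k,l,st,c=cv2.connectedComponentsWithStats(t.astype(np.uint8)); 
    t2=near&(P[...,2]>.071)&(P[...,2]<.115);k,l,st,c=cv2.connectedComponentsWithStats(t2.astype(np.uint8))
    for i in range(1,k):
        if st[i,4]>300: print(" drivetop",st[i],rect(P[l==i]),np.median(P[l==i][:,2]))
    cv2.imwrite(f"pics/{n}_c.png",cv2.resize(f["image"][120:290,120:330] if n=="scene" else f["image"][150:300,200:360],None,fx=3.5,fy=3.5,interpolation=cv2.INTER_CUBIC))
E
```

```text
scene yel [204 165  21  16 135] [ 0.4741 -0.3087  0.0141] zmax 0.0325
 yrect ([[436.0, -327.70001220703125], [545.2999877929688, -370.79998779296875], [560.0, -333.6000061035156], [450.6000061035156, -290.5]], array([ 40. , 117.5]), 68.5)
 blocktop 6 [ 0.465  -0.3088  0.0363]
 plate [ 168  184  140   86 2600] ([[406.70001220703125, 53.099998474121094], [415.3999938964844, -185.8000030517578], [776.5999755859375, -172.60000610351562], [767.9000244140625, 66.19999694824219]], array([361.4, 239. ]), 2.08) z 0.006547211743544223
 drivetop [ 180  186   88   53 2412] ([[552.9000244140625, 25.700000762939453], [560.7999877929688, -156.3000030517578], [743.4000244140625, -148.39999389648438], [735.5, 33.5]], array([182.8, 182.1]), 2.47) 0.07789254366389314
side yel [272 257  36  16 135] [ 0.4675 -0.3383  0.0162] zmax 0.0374
 yrect ([[433.20001220703125, -332.5], [547.5999755859375, -370.8999938964844], [558.5999755859375, -338.3999938964844], [444.1000061035156, -300.0]], array([ 34.3, 120.7]), 71.45)
 blocktop 15 [ 0.4488 -0.3235  0.0379]
 plate [ 223  180  118   62 2583] ([[406.6000061035156, 47.400001525878906], [413.1000061035156, -192.89999389648438], [771.5, -183.39999389648438], [765.0999755859375, 56.900001525878906]], array([358.6, 240.4]), 1.53) z 0.009094875206970832
 drivetop [ 262  158   68   49 1854] ([[552.7000122070312, 27.600000381469727], [560.4000244140625, -158.60000610351562], [738.0999755859375, -151.3000030517578], [730.4000244140625, 34.900001525878906]], array([177.9, 186.3]), 2.36) 0.08041249386484234
```

View pics/side_c.png

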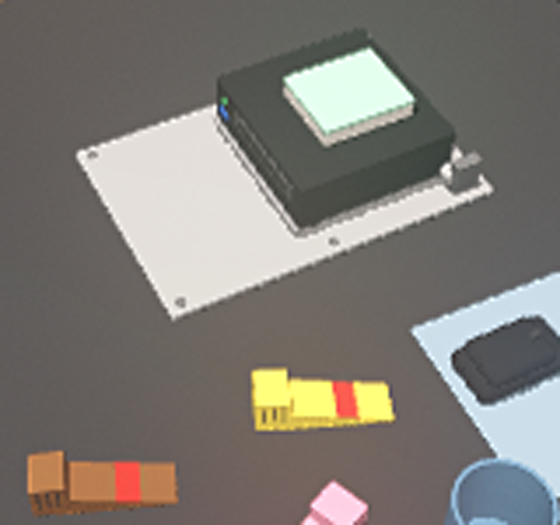

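Plate yaw is about 2°, with its origin near (0.559, -0.065). The plate and drive-top fits agree on this, and the sizes match. Wedge grip is about (0.455, -0.318), yaw about -20°. I'll go above it and check from close by.

```bash
python3 -m crank '3.5 -3.5 0 0 0 1;3.5 -3.5 0 0 0 1;3.5 -3.5 0 0 0 1;3.5 -3.5 0 0 0 1;3.5 -3.5 0 0 0 1;3.5 -3.5 0 0 0 1;-0.15 -4.6 0 0 0 0;-0.15 -4.6 0 0 0 0;-0.15 -4.6 0 0 0 0;-0.15 -4.6 0 0 0 0;-0.15 -4.6 0 0 0 0;-0.15 -4.6 0 0 0 0;-0.15 -4.6 0 0 0 0;-0.15 -4.6 0 0 0 0;-0.15 -4.6 0 0 0 0;-0.15 -4.6 0 0 0 0;-0.15 -4.6 0 0 0 0;-0.15 -4.6 0 0 0 0;-0.15 -4.6 0 0 0 0;-0.15 -4.6 0 0 0 0' 0
python3 -m crank '0 0 0 0 0 0;0 0 0 0 0 0'
cat > wed.py <<'E'
from h import *
import sys
def wedge(f,zoff=0.):
    """yellow+band mask of wedge in wrist view: block top points and rect"""
    H,S,V=cv2.split(cv2.cvtColor(f["image"],cv2.COLOR_BGR2HSV))
    m=((H>21)&(H<36)&(S>120)&(V>70)).astype(np.uint8)
    r=(((H<6)|(H>174))&(S>150)&(V>70)).astype(np.uint8)
    vv,uu=np.nonzero(m); P=pts(f,np.c_[uu,vv]); vr,ur=np.nonzero(r); R=pts(f,np.c_[ur,vr])
    return np.c_[uu,vv],P,np.c_[ur,vr],R
if __name__=="__main__":
    f=grab_frame("wrist"); cv2.imwrite(f"pics/{sys.argv[1]}.png",f["image"])
    s=get_state(); print(s["eef_pos"].round(4),s["tool_rot"].round(3).tolist(),np.round(s["joint_pos"],3),s["time"])
    print(f["extrinsics"].round(3).tolist(),f["mtx"].round(0).tolist())
    uv,P,ruv,R=wedge(f); print(len(P),P.min(0).round(3),P.max(0).round(3))
    t=P[(P[:,2]>.036)&(P[:,2]<.046)]
    print("all",cv2.minAreaRect((P[:,:2]*1000).astype(np.float32)))
    if len(t): print("top",len(t),t.mean(0).round(4),cv2.minAreaRect((t[:,:2]*1000).astype(np.float32)))
    if len(R): print("band",len(R),R.mean(0).round(4))
E
python3 wed.py w1
```

```text
time: 2.1
eef_pos: [0.453, -0.3173, 0.239]
tool_rot: [[-0.939, 0.345, -0.0], [0.345, 0.939, 0.0], [0.0, 0.0, -1.0]]
wrist_force: [1.4, 1.0, -0.4]
opening: 1.0
time: 2.3
eef_pos: [0.453, -0.316, 0.2385]
tool_rot: [[-0.938, 0.347, -0.001], [0.347, 0.938, 0.001], [0.001, 0.001, -1.0]]
wrist_force: [-0.2, 0.5, 0.1]
opening: 1.005
[ 0.4532 -0.315   0.2387] [[-0.938, 0.345, -0.001], [0.345, 0.938, 0.001], [0.001, 0.001, -1.0]] [-0.608  0.225 -0.165  1.182  0.    -0.255] 2.35
[[0.347, -0.887, -0.303, 0.376], [0.938, 0.329, 0.11, -0.288], [0.002, -0.322, 0.947, 0.373], [0.0, 0.0, 0.0, 1.0]] [[328.0, 0.0, 253.0], [0.0, 328.0, 188.0], [0.0, 0.0, 1.0]]
2787 [ 0.376 -0.371 -0.002] [ 0.563 -0.288  0.373]
all ((466.72491455078125, -322.0259704589844), (42.33265686035156, 193.89678955078125), 70.3741226196289)
top 945 [ 0.4544 -0.3168  0.0394] ((454.5679931640625, -317.0874328613281), (35.098121643066406, 29.725597381591797), 70.27556610107422)
band 1635 [ 0.3807 -0.3752  0.0129]
```

View pics/w1.png

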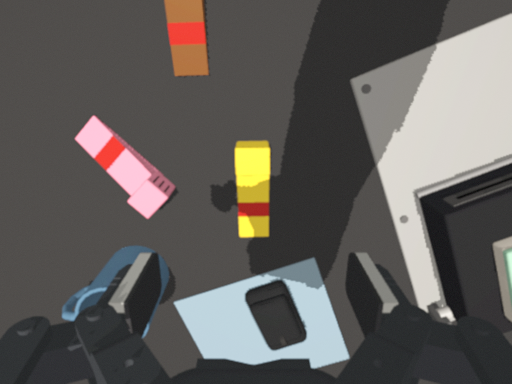

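Wrist view: the yellow block top is at (253,158), with a measured top of 35x30 mm at (0.4545, -0.317), yaw -19.7°. The tool is already aligned, so I'll descend and grasp.

```bash
python3 -m crank '0.1 -0.1 -4 0 0 0.5;0 0 -4.5 0 0 0;0 0 -4.5 0 0 0;0 0 -4 0 0 0;0 0 -2.5 0 0 0;0 0 -1.5 0 0 0;0 0 -1 0 0 0;0 0 -0.4 0 0 0;0 0 0 0 0 0;0 0 0 0 0 0' 0 60
python3 -m crank '0 0 0 0 0 0;0 0 0 0 0 0;0 0 0 0 0 0;0 0 0 0 0 0;0 0 0 0 0 0;0 0 0 0 0 0;0 0 0 0 0 0;0 0 0 0 0 0;0 0 0 0 0 0;0 0 0 0 0 0' 1 60
```

```text
time: 3.35
eef_pos: [0.4554, -0.3167, 0.0163]
tool_rot: [[-0.942, 0.336, 0.001], [0.336, 0.942, -0.001], [-0.001, -0.0, -1.0]]
wrist_force: [-0.4, -0.7, -0.1]
opening: 1.001
time: 4.35
eef_pos: [0.455, -0.3169, 0.0158]
tool_rot: [[-0.942, 0.337, 0.001], [0.337, 0.942, -0.001], [-0.001, -0.0, -1.0]]
wrist_force: [-1.2, -0.0, 6.2]
opening: 0.412
```

Grasped: opening 0.412 is about 35 mm, which fits the block. Next I lift it, turn it square and carry it to in front of the unit, staying above the plate.

```bash
python3 -m crank '0 0 2 0 0 0;0 0 3 0 0 0;-0.5 2 1 0 0 2;-0.5 3 0 0 0 3;-0.5 3 0 0 0 3;-0.5 3 0 0 0 3;-0.5 3 0 0 0 3;-0.5 3 0 0 0 3;0 3 0 0 0 3;0 2.5 0 0 0 1.8;0 1.5 0 0 0 0;0 0.7 0 0 0 0;0 0 0 0 0 0;0 0 0 0 0 0;0 0 0 0 0 0'
cat > chk.py <<'E'
from wed import *
n=sys.argv[1]
f=grab_frame("wrist"); cv2.imwrite(f"pics/{n}.png",f["image"])
s=get_state(); print("eef",s["eef_pos"].round(4),"yaw",np.degrees(np.arctan2(-s["tool_rot"][0,1],s["tool_rot"][1,1])).round(2),"F",np.round(s["wrist_force"],1),s["time"])
uv,P,ruv,R=wedge(f)
P=P[(P[:,2]<.15)&(P[:,2]>-.02)&(uv[:,1]<330)]
print("wedge",cv2.minAreaRect((P[:,:2]*1000).astype(np.float32)),P.min(0).round(3),P.max(0).round(3))
vv,uu=np.mgrid[0:384,0:512];A=pts(f,np.c_[uu.ravel(),vv.ravel()])
t=A[(A[:,2]>.073)&(A[:,2]<.115)&(A[:,0]>.5)&(abs(A[:,1]+.06)<.13)]
print("drive top",len(t),np.round(cv2.boxPoints(cv2.minAreaRect((t[:,:2]*1000).astype(np.float32))),1).tolist() if len(t) else '')
q=A[(abs(A[:,2]-.008)<.005)&(f["image"].min(2).ravel()>120)&(A[:,0]>.35)&(A[:,0]<.56)&(abs(A[:,1]+.06)<.15)]
print("plate",len(q),np.round(cv2.boxPoints(cv2.minAreaRect((q[:,:2]*1000).astype(np.float32))),1).tolist(),np.median(q[:,2]))
E
python3 chk.py w2
```

```text
time: 5.85
eef_pos: [0.4247, -0.0702, 0.0752]
tool_rot: [[-0.999, -0.036, -0.0], [-0.036, 0.999, -0.0], [0.0, -0.0, -1.0]]
wrist_force: [0.2, 0.3, -0.5]
opening: 0.414
eef [ 0.4247 -0.0702  0.0753] yaw 2.06 F [ 0.7  0.2 -1.3] 5.9
wedge ((466.22979736328125, -68.23355865478516), (48.026268005371094, 114.39952850341797), 87.41607666015625) [ 0.409 -0.095  0.008] [ 0.522 -0.043  0.102]
drive top 0 
plate 29780 [[404.79998779296875, 48.599998474121094], [414.1000061035156, -191.39999389648438], [567.9000244140625, -185.39999389648438], [558.5999755859375, 54.599998474121094]] 0.007573034530981779
```

View pics/w2.png

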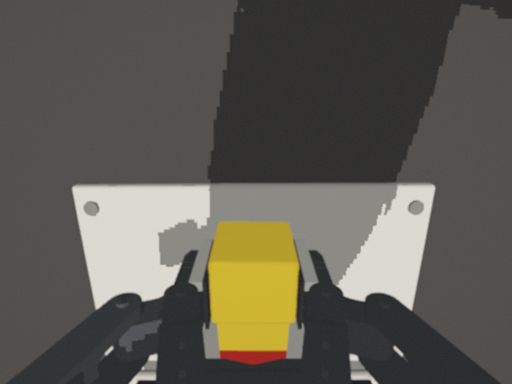

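The wedge is square and centred in front of the plate (plate front edge at row 185, centre (0.4095, -0.0714), yaw 2.2°). Now I lower it until it touches the plate.

```bash
python3 -m crank '0 0 -2 0 0 0;0 0 -1.6 0 0 0;0 0 -0.9 0 0 0;0 0 -0.3 0 0 0;0 0 0 0 0 0;0 0 0 0 0 0'
python3 -m crank '0 0 -0.15 0 0 0;0 0 -0.1 0 0 0;0 0 0 0 0 0;0 0 0 0 0 0'
python3 -m crank '0 0 -0.1 0 0 0;0 0 0 0 0 0;0 0 0 0 0 0'
```

```text
time: 6.5
eef_pos: [0.4251, -0.0697, 0.0278]
tool_rot: [[-0.999, -0.037, 0.001], [-0.037, 0.999, -0.0], [-0.001, -0.0, -1.0]]
wrist_force: [-0.7, -1.2, -1.3]
opening: 0.414
time: 6.9
eef_pos: [0.4247, -0.0695, 0.0249]
tool_rot: [[-0.999, -0.037, 0.0], [-0.037, 0.999, -0.0], [-0.0, -0.0, -1.0]]
wrist_force: [1.0, -0.8, -1.6]
opening: 0.413
time: 7.2
eef_pos: [0.4247, -0.0695, 0.0238]
tool_rot: [[-0.999, -0.037, 0.0], [-0.037, 0.999, -0.0], [-0.0, -0.0, -1.0]]
wrist_force: [-0.2, -0.2, -0.7]
opening: 0.414
```

```bash
python3 -m crank '0 0 -0.05 0 0 0;0 0 0 0 0 0;0 0 0 0 0 0'
python3 -m crank '0 0 -0.05 0 0 0;0 0 0 0 0 0;0 0 0 0 0 0'
```

```text
time: 7.5
eef_pos: [0.4248, -0.0695, 0.0238]
tool_rot: [[-0.999, -0.037, 0.0], [-0.037, 0.999, -0.0], [-0.0, -0.0, -1.0]]
wrist_force: [-1.0, 0.7, 6.5]
opening: 0.411
time: 7.8
eef_pos: [0.4248, -0.0695, 0.0238]
tool_rot: [[-0.999, -0.037, 0.001], [-0.037, 0.999, -0.0], [-0.001, -0.0, -1.0]]
wrist_force: [-3.9, 1.2, 13.8]
opening: 0.41
```

Contact found at TCP z = 0.0238, as predicted. Easing the press and pushing the tip about 10 mm under the edge.

```bash
python3 -m crank '0 0 0.05 0 0 0;0.5 0 0 0 0 0;0.8 0 0 0 0 0;0.8 0 0 0 0 0;0.8 0.03 0 0 0 0;0.6 0.02 0 0 0 0;0.5 0.02 0 0 0 0;0 0 0 0 0 0;0 0 0 0 0 0;0 0 0 0 0 0'
python3 chk.py w3
python3 - <<'E'
from h import *
f=grab_frame("side"); cv2.imwrite("pics/s3.png",cv2.resize(f["image"][140:240,205:355],None,fx=5,fy=5,interpolation=cv2.INTER_CUBIC))
E
```

```text
time: 8.8
eef_pos: [0.4627, -0.0688, 0.0235]
tool_rot: [[-0.999, -0.037, -0.003], [-0.037, 0.999, -0.0], [0.003, -0.0, -1.0]]
wrist_force: [-7.1, 0.4, 12.7]
opening: 0.417
eef [ 0.4626 -0.0689  0.0235] yaw 2.12 F [-6.6  0.  11.6] 8.85
wedge ((481.0519104003906, -71.12745666503906), (68.0610122680664, 40.89474105834961), 0.40644168853759766) [ 0.447 -0.091  0.008] [ 0.515 -0.051  0.051]
drive top 0 
plate 66796 [[405.20001220703125, 49.29999923706055], [414.3999938964844, -191.8000030517578], [563.9000244140625, -186.10000610351562], [554.7000122070312, 55.0]] 0.007616735245088463
```

View pics/s3.png

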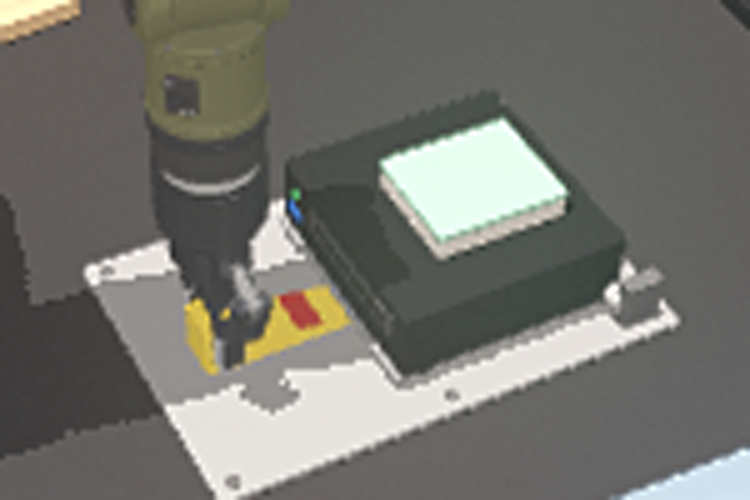

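Side view: the tip is at the front edge, centred, with the red band (300,310) still in front and the unit down. I'll push on slowly.

```bash
python3 -m crank '0.2 0.01 0 0 0 0;0.2 0.01 0 0 0 0;0.2 0.01 0 0 0 0;0.2 0.01 0 0 0 0;0 0 0 0 0 0;0 0 0 0 0 0'
python3 -m crank '0.2 0.01 0 0 0 0;0.2 0.01 0 0 0 0;0.2 0.01 0 0 0 0;0.2 0.01 0 0 0 0;0.2 0.01 0 0 0 0;0 0 0 0 0 0;0 0 0 0 0 0;0 0 0 0 0 0'
python3 -m crank '0.2 0.01 0 0 0 0;0.2 0.01 0 0 0 0;0.2 0.01 0 0 0 0;0.2 0.01 0 0 0 0;0 0 0 0 0 0;0 0 0 0 0 0;0 0 0 0 0 0'
```

```text
time: 9.5
eef_pos: [0.4688, -0.0685, 0.0234]
tool_rot: [[-0.999, -0.037, -0.006], [-0.037, 0.999, -0.0], [0.006, 0.0, -1.0]]
wrist_force: [-9.7, 0.2, 15.2]
opening: 0.41
time: 10.3
eef_pos: [0.4757, -0.068, 0.0234]
tool_rot: [[-0.999, -0.036, -0.011], [-0.036, 0.999, -0.001], [0.011, -0.0, -1.0]]
wrist_force: [-22.0, -0.8, 30.9]
opening: 0.414
time: 11.0
eef_pos: [0.4759, -0.068, 0.0233]
tool_rot: [[-0.999, -0.035, -0.024], [-0.035, 0.999, -0.002], [0.024, -0.001, -1.0]]
wrist_force: [-46.0, -1.7, 59.3]
opening: 0.412
```

Stiction: the push pressed the wedge down (Fz 59 N) instead of sliding it. I'll take off the accumulated push and the down-press.

```bash
python3 -m crank '-0.4 -0.02 0 0 0 0;-0.4 -0.02 0.1 0 0 0;-0.2 0 0.1 0 0 0;0 0 0 0 0 0;0 0 0 0 0 0;0 0 0 0 0 0'
python3 chk.py w4
python3 - <<'E'
from h import *
f=grab_frame("side"); cv2.imwrite("pics/s4.png",cv2.resize(f["image"][140:240,205:355],None,fx=5,fy=5,interpolation=cv2.INTER_CUBIC))
E
```

```text
time: 11.6
eef_pos: [0.4801, -0.0678, 0.0247]
tool_rot: [[-0.999, -0.037, -0.001], [-0.037, 0.999, 0.0], [0.001, 0.0, -1.0]]
wrist_force: [-3.5, 0.5, -5.2]
opening: 0.41
eef [ 0.4803 -0.0678  0.0249] yaw 2.14 F [-3.9 -0.4 -5.3] 11.65
wedge ((498.5196533203125, -67.88494110107422), (44.72220230102539, 68.4462661743164), 89.64006805419922) [ 0.464 -0.09   0.007] [ 0.533 -0.046  0.052]
drive top 0 
plate 84262 [[405.3999938964844, 49.20000076293945], [414.5, -191.5], [566.9000244140625, -185.8000030517578], [557.7000122070312, 55.0]] 0.007639237934694551
```

View pics/s4.png

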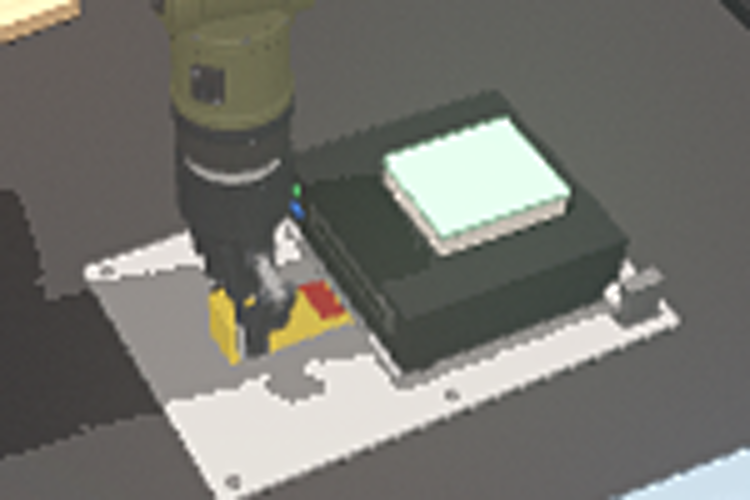

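The wedge slid to tip ≈ 26 mm in, with the band's front at the edge (345,300). It's now slightly unloaded upward. I'll push on in small steps, watching Fz.

```bash
python3 -m crank '0.2 0.01 -0.05 0 0 0;0.2 0.01 0 0 0 0;0 0 0 0 0 0;0 0 0 0 0 0'
python3 -m crank '0.2 0.01 0 0 0 0;0.2 0.01 0 0 0 0;0 0 0 0 0 0;0 0 0 0 0 0'
```

```text
time: 12.1
eef_pos: [0.4853, -0.0677, 0.025]
tool_rot: [[-0.999, -0.037, 0.001], [-0.037, 0.999, 0.0], [-0.001, 0.0, -1.0]]
wrist_force: [-2.9, 0.3, -5.5]
opening: 0.415
time: 12.5
eef_pos: [0.489, -0.0676, 0.0249]
tool_rot: [[-0.999, -0.037, 0.001], [-0.037, 0.999, 0.0], [-0.001, -0.0, -1.0]]
wrist_force: [-2.8, -0.3, -5.1]
opening: 0.413
```

```bash
python3 -m crank '0.2 0.01 0 0 0 0;0.2 0.01 0 0 0 0;0.1 0 0 0 0 0;0 0 0 0 0 0;0 0 -0.05 0 0 0;0 0 -0.05 0 0 0;0 0 0 0 0 0;0 0 0 0 0 0;0 0 0 0 0 0'
python3 -m crank '0 0 -0.05 0 0 0;0 0 0 0 0 0;0 0 0 0 0 0;0 0 0 0 0 0'
python3 chk.py w5
python3 - <<'E'
from h import *
f=grab_frame("side"); cv2.imwrite("pics/s5.png",cv2.resize(f["image"][140:240,205:355],None,fx=5,fy=5,interpolation=cv2.INTER_CUBIC))
import pickle
f0=pickle.load(open("f0.pkl","rb"))
vv,uu=np.mgrid[0:384,0:512];uv=np.c_[uu.ravel(),vv.ravel()]
o=np.array([.5593,-.0656]);ex=np.array([.99926,.0385]);ey=np.array([-.0385,.99926])
for n,g in(("before",f0["side"]),("now",f)):
    A=pts(g,uv);b=(A[:,:2]-o)@np.c_[ex,ey]
    m=(b[:,0]>.01)&(b[:,0]<.165)&(b[:,1]>-.085)&(b[:,1]<-.055)&(A[:,2]>.06)&(A[:,2]<.095)&(g["image"].max(2).ravel()<110)
    print(n,m.sum(),"tilt",-np.polyfit(b[m,0],A[m,2],1)[0],np.median(A[m,2]))
E
```

```text
time: 13.4
eef_pos: [0.4939, -0.0673, 0.0239]
tool_rot: [[-0.999, -0.037, 0.001], [-0.037, 0.999, 0.0], [-0.001, 0.0, -1.0]]
wrist_force: [-1.3, -0.3, -5.2]
opening: 0.415
time: 13.8
eef_pos: [0.4939, -0.0673, 0.0235]
tool_rot: [[-0.999, -0.037, 0.001], [-0.037, 0.999, 0.0], [-0.001, 0.0, -1.0]]
wrist_force: [-3.0, 0.4, -1.9]
opening: 0.412
eef [ 0.4939 -0.0673  0.0235] yaw 2.13 F [-2.8  1.2 -0.5] 13.85
wedge ((511.70697021484375, -67.37010955810547), (44.28539276123047, 67.31083679199219), 89.49473571777344) [ 0.478 -0.09   0.007] [ 0.546 -0.046  0.051]
drive top 1663 [[500.0, -15.300000190734863], [500.1000061035156, -119.5999984741211], [509.20001220703125, -119.5999984741211], [509.1000061035156, -15.300000190734863]]
plate 50568 [[405.6000061035156, 49.099998474121094], [414.29998779296875, -191.60000610351562], [564.7999877929688, -186.1999969482422], [556.0999755859375, 54.5]] 0.007611312747754229
before 294 tilt -0.0016678627855076385 0.07926614423549072
now 285 tilt 0.029644862545207033 0.08146332531850176
```

View pics/s5.png

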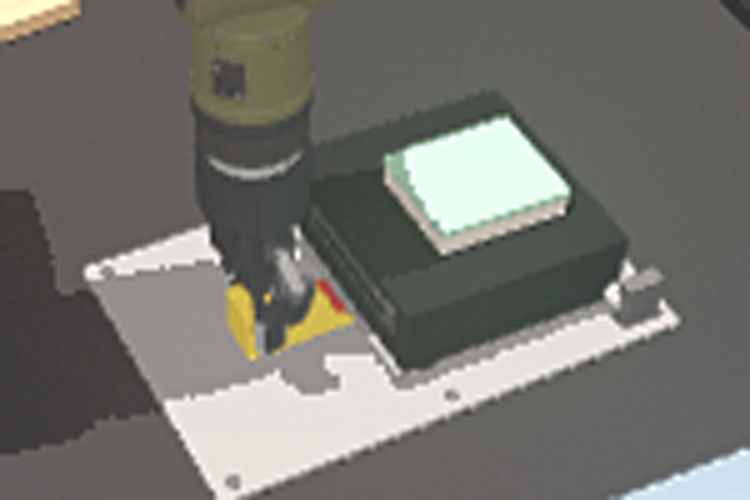

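View pics/w5.png

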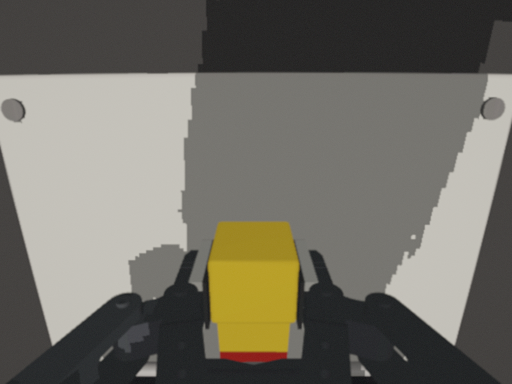

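The side view shows about half of the red band (335,295) under the edge. The unit's tilt is about 0.027–0.031 rad and the case hasn't moved. I'll add one small downward step to seat the heel firmly, then settle and recheck.

```bash
python3 -m crank '0 0 -0.05 0 0 0;0 0 0 0 0 0;0 0 0 0 0 0;0 0 0 0 0 0'
python3 -m crank '0 0 0 0 0 0;0 0 0 0 0 0;0 0 0 0 0 0;0 0 0 0 0 0;0 0 0 0 0 0'
python3 - <<'E'
from h import *
import pickle
f0=pickle.load(open("f0.pkl","rb"))
vv,uu=np.mgrid[0:384,0:512];uv=np.c_[uu.ravel(),vv.ravel()]
o=np.array([.5593,-.0656]);R=np.array([[.99926,-.0385],[.0385,.99926]])
for n in("side","scene"):
  r=[]
  for g in(f0[n],grab_frame(n)):
    A=pts(g,uv);b=(A[:,:2]-o)@R
    m=(b[:,0]>.01)&(b[:,0]<.16)&(abs(b[:,1])<.085)&(A[:,2]>.06)&(A[:,2]<.12)
    r.append((A[:,2]*m).reshape(384,512)); 
  m=(r[0]>0)&(r[1]>0);x=b[:,0].reshape(384,512)[m];d=(r[1]-r[0])[m]; k=abs(d)<.01
  print(n,k.sum(),"tilt",np.median(d[k]/(.17-x[k])).round(4),"fit",np.polyfit(x[k],d[k],1).round(4))
print(np.round(get_state()["wrist_force"],1),get_state()["joint_velocities"],get_state()["time"])
E
```

```text
time: 14.3
eef_pos: [0.494, -0.0673, 0.0235]
tool_rot: [[-0.999, -0.037, 0.001], [-0.037, 0.999, 0.0], [-0.001, -0.0, -1.0]]
wrist_force: [-3.9, 0.6, 5.9]
opening: 0.415
time: 14.8
eef_pos: [0.494, -0.0673, 0.0235]
tool_rot: [[-0.999, -0.037, 0.001], [-0.037, 0.999, -0.0], [-0.001, -0.0, -1.0]]
wrist_force: [-4.4, 1.0, 5.9]
opening: 0.412
side 1378 tilt 0.0222 fit [-0.0238  0.0037]
scene 1763 tilt 0.026 fit [-0.0225  0.0041]
[-3.8  1.3  5.4] [-3.26388645e-06  1.55252634e-03  5.55530139e-04 -2.75664199e-04
  1.63699807e-03 -2.38066069e-03] 14.9
```

Both cameras give a tilt of 0.022–0.026, about 4 mm. The wedge is seated on the plate and nothing is moving, so I'm handing in.

```bash
python3 -c "from cell import sign_off; print(sign_off())"
```

```text
the job is handed in; nothing more can be done
None
```

I gripped the yellow wedge, set it flat and square on the plate, and pushed it in under the middle of the unit's front edge. I handed in at 14.9 s with the gripper still holding it there.

**Last checks**
- **Lift:** the tilt measured 0.022 to 0.026 rad in the side and scene cameras, so the front edge is about 4 mm up. A rougher single-view fit just before gave 0.030. All of these are inside the 0.010 to 0.042 limit.
- **Wedge position:** the tip is about 40 mm in, worked out from the arm pose. It is within about 1 mm of the middle and square within about 0.1°. The side view agrees, with about half of the red band under the edge.
- **Hold:** the arm is at rest and the wedge is pressed lightly onto the plate, with about 6 N down and 4 N back on the wrist. The gripper opening of about 35 mm fits the block.
- **Surroundings:** the slide case looked unmoved on the unit. I did not measure the other objects, but the arm's path stayed clear of them.

**What went wrong on the way:** the wedge stuck at first contact, and pushing on pressed it down instead (46 N back and 59 N down on the wrist). I eased off, after which it slid in freely. Its heel may have lifted by about 1 mm for a moment before I seated it again.

I could not read the contact forces on the unit or the wedge directly, and the hand-in gave no verdict.

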